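# Hold back the belt tensioner of the wafer stage

## Task

Get the wafer inspection stage ready for a colleague to fit its drive belt: push the open wafer drawer fully home until it seats at its detent, then push the sprung tensioner arm of the belt drive back by its idler roller, well past its click, and hold it there. The arm springs back if it is let go, so finish with the gripper still pressing on or gripping it and the arm held back; leave the drawer shut and do not move or knock over the loose things around.

Things in the scene. Friction and masses are not known exactly. Their poses are not given: they have to be found in the camera images.
- loader: wafer loader, a fixed white open-topped box 200 (x) x 210 (y) x 70 mm high (82 mm at a dark plunger block on its left wall), the drawer in it. Origin on the table, mid-width, 75 mm behind the box's front edge; x points into the loader (the way the drawer shuts), z up. It stands left or right of the belt drive, turned up to 13 degrees
- drawer_front (a point): centre of the drawer's outer front face, which looks along the loader's -x; the plain aluminium front panel is 208 mm wide, 10 mm thick and reaches from 8 to 64 mm above the table, this point at 36 mm. The drawer carries a flat round wafer frame. To shut it, push the panel along the loader's +x, best near the middle
- drawer (a joint): opening of the drawer in m: 0 = shut against its stop, starts at 0.04 to 0.08. It slides with about 1.2 N of friction; over the last 13 mm a sprung detent resists with about 5 N more, is passed at 0.006, and then draws the drawer to 0 and keeps it there. Seated means below 0.003
- drive: belt drive, a fixed aluminium plate 210 (x) x 200 (y) x 10 mm from 120 mm in front of (-x) to 90 mm behind its origin (on the table, mid-width; x away from the robot, y left). On it: the tensioner arm, two pulleys (42 mm across, tops at 34 mm) at the front corners, a black motor (42 mm square, top 55 mm) at the back right. Turned up to 17 degrees
- pivot (a point): point on the vertical pivot axis of the tensioner arm, 51 mm above the table (30 mm in front of and 15 mm to the right of the drive's origin). The pivot is a low stub, top 36 mm. At rest the arm points along the drive's +y (left); pushing its end along the drive's +x swings it back, clockwise seen from above
- idler (a point): point on the upright axis of the idler roller at the end of the tensioner arm, 51 mm above the table, 90 mm from the pivot axis. From 32 to 70 mm above the table it is a plain steel hub 26 mm in diameter that does not turn on the arm, to be pushed or gripped; below are a flange 34 mm across (20 to 32 mm) and the flat arm (14 to 20 mm)
- tensioner (a joint): angle of the tensioner arm, rad: 0 = at rest, grows as the idler is pushed back, stop at 0.60. Its spring pushes back at the idler with 4.5 N at 0, 8 N at 0.40, 10 N at 0.60; a sprung pawl adds up to 4 N from 0.20 to 0.30, clicks over there and is fully passed at 0.40 (idler 36 mm from rest). It does not lock: let go, the arm springs back. Held back = above 0.40; 0.50 is good
- objective: loose bystander: steel microscope objective standing upright, 32 mm across, 52 mm tall, between the two units; origin at the centre of its underside
- jar: loose bystander: round white plastic jar, 52 mm across, 60 mm tall, behind the gap between the two units; origin at the centre of its underside
- tweezers: loose bystander: steel tweezers lying flat, about 125 mm long, 5 mm high, between the robot and the two units; origin mid-length, on the table
- bottle: loose bystander: upright white plastic bottle, 66 mm across, 170 mm tall, at the far right; origin at the centre of its underside
- screwdriver: loose bystander: screwdriver lying at the right; origin on the table under it
- chip_tray: loose bystander: black plastic tray with nine pockets, 100 x 100 x 20 mm, at the left; origin at the centre of its underside
- wafer_case: loose bystander: flat round grey wafer case, 120 mm across, 22 mm high, at the far left; origin at the centre of its underside

How it is judged (in metres and radians):
On the way, in this order (a step that is already met when the one before it is completed fails the run):
1. the drawer is pushed home and seated at its detent (value of joint drawer below 0.003 m), for 0.2 s.
2. the tensioner arm is pushed back past its click (value of joint tensioner above 0.4 rad), for 0.2 s.
At the end, for the whole second after the job is handed in: The drawer is still seated (less than 3 mm open), and the tensioner arm is held still beyond its click (angle above 0.40 rad) by the gripper's fingers, which press on it with more than 3 N (value of joint drawer below 0.003 m and value of joint tensioner above 0.4 rad and contact force between the fingers and tensioner above 3 N and velocity of joint tensioner between -0.1 and 0.1 rad/s); the arm keeps its last pose, push and grip.
It fails at once if a loose bystander is moved by more than 25 mm or knocked over (distance of any of objective, jar, tweezers, bottle, screwdriver, chip_tray, wafer_case from where it was at the start of the episode above 0.025 m or angle between any of objective, jar, bottle's own z axis and vertical above 0.6 rad).
It also fails if it takes over 45 s, if anything falls off the work surface, if the arm or the gripper's body presses on something with over 40 N, if the wrist force passes 120 N, or if a joint passes its speed limit or range.

## Robot

A 6-joint arm with a two-finger parallel gripper is mounted at the origin on the work surface. World frame = base frame: x ahead of the robot, y to its left, z up, the work surface at z = 0. Lengths are in mm, angles in rad, forces in N, time in s.
With the tool pointing down it reaches from about 300 to 875 mm from the base axis. Payload 6.4 kg.
Tool frame: the origin (TCP) lies midway between the tips of the shut fingers; the grasp point (between the pads) lies grip_depth behind it (grip_depth is the distance from the TCP to the grasp point, in mm); z points along the fingers, x is the direction in which the jaws open and shut, and the axes are right-handed (so a half turn about z gives the same grasp; the last joint's range is limited). The gripper opens to 88 mm and grips with 3 to 60 N. Pads are 18 mm wide; open, the fingers measure 123 mm over their backs; the gripper's body (75 mm by 187 mm) begins 45 mm behind the grasp point.
Start: joints at [-1.375, 0.181, 1.607, -0, 1.354, -0.206], TCP at [224.885, -529.214, 238.714] pointing down, gripper open.
Joint ranges: [-2.99, 2.99], [-0.89, 2.07], [0.3, 2.58], [-1.14, 4.28], [0, 2.63], [-3.12, 3.12]. Speed limits (rad/s): [2.57, 2.57, 3.01, 3.14, 3.14, 3.14].

## Interface

Orientations are given as [roll, pitch, yaw] about the fixed x, y, z axes, in that order (R = Rz(yaw) Ry(pitch) Rx(roll)).
In Python, from workcell import * gives the robot as it stands. The module is installed in compiled form; this text tells all that it offers.
- The arm moves only by the tool step_arm, never from a script. Its argument "targets" is a list of rows, each a list of 3 entries, a list of its own where there are three numbers: the turn, a rotation vector about the world's x, y, z in rad, then the shift along the world's x, y, z in mm, then the opening, from 0 (shut) to 1 (fully open). In form: [[[wx, wy, wz], [dx, dy, dz], jaw], ...]. A call has 1 to 10 rows; each row shifts and turns the commanded pose from where the row before left it; what a row does not reach is not made up. A row lasts 1/8 s, in which the tool goes at most 62.5 mm and 10.7 degrees, less where a joint would pass 70% of its speed; a pose out of reach is approached as far as the arm can. A call is refused whole if a number of a shift passes 62.5 or a number of a turn 0.188, either way. A call with a gripper value outside its range is refused whole. The fingers move at their own pace and stop on an object; "squeeze" is the grip in N (left out, the last holds). Time passes only in rows, so rows that do not move let the fingers close. It gives the time, the measured TCP pose, the force and the opening at its end, in the units of the state.
- sense(): the state, without advancing time (a new reading comes with each control period).
- snapshot(name): name is "scene" or "top" or "wrist"; returns the picture (400x640x3 uint8, red, green, blue); there is no depth.
- get_calibration(name): a dict with "fx", "fy", "cx", "cy" (pixels), "origin" and "attitude" of the camera in the world; the wrist camera has in their place "tool_from_camera" (4x4, takes a point from camera to tool coordinates, whose origin is the TCP and whose axes are the tool frame's). Camera axes: x right, y down, z forward; pixel columns grow to the right and rows downward; lengths in mm; the calibration is good to about 2 mm. The wrist camera is an equidistant fisheye: a pixel r from the principal point sees the ray r / f radians off the axis. A picture is of the moment at which its call begins: read the wrist's pose just before it. get_calibration takes no time and is no camera call.
- job_done(): hands the job in, once; it reports no verdict.
The state is a dict: "time_s": time; "qpos": joint angles; "dq": joint speeds; "joint_torque": joint torques, N m; "eef_pos": TCP position; "ee_rot": TCP orientation; "force": force on the tool from outside, world axes, zero at the start; "ft_torque": the same for the moment, N m; "gripper_width": opening from 0.0 (shut) to 1.0 (fully open).
Only numpy, scipy, OpenCV 4.12 (cv2) and the standard library are available. Lean on these libraries where they do the work, as an engineer would, in place of code of your own. Each camera call takes 0.05 s, during which the arm holds its last target. There are 200 camera calls.

## Working session

There is one attempt and no reset: what is moved stays moved. The work goes in short steps, Python scripts to look and compute and a tool call to move; the robot and the scene stay as the last step left them, time stands still between calls to the robot, and variables do not carry over. Pictures are saved under pics/ and viewed, about 8 in all and at most 12, crops included, and the job is handed in when it is done.

Besides the shell and the picture viewer there is one more tool, called by a JSON object that holds its "api" and its "payload". step_arm: Moves the arm, as the interface text tells. Its arguments: {"type":"object","properties":{"targets":{"type":"array"},"squeeze":{"type":"number"}},"required":["targets"]}

```bash
mkdir -p pics
python3 - <<'E'
from workcell import *
import cv2
for n in("top","scene"):
    p=snapshot(n); cv2.imwrite(f"pics/{n}0.png",p[:,:,::-1]); print(n,get_calibration(n))
print(get_calibration("wrist")); print(sense())
try: print(grip_depth)
except Exception as e: print(e)
E
```

```text
top {'fx': 436.7695684423532, 'fy': 436.7695684423532, 'cx': 325.99092423952237, 'cy': 194.79473451372195, 'origin': array([ 453.42529501,   16.25750375, 1393.17803462]), 'attitude': array([-3.05956239, -0.02278968, -1.56270398])}
scene {'fx': 416.968131655561, 'fy': 416.968131655561, 'cx': 322.28771576712387, 'cy': 208.41593747427348, 'origin': array([936.75080414, 561.26356427, 990.44000176]), 'attitude': array([-2.50816844e+00,  2.25905807e-03,  2.55754765e+00])}
{'fx': 309.70691628693146, 'fy': 309.70691628693146, 'cx': 320.096662262283, 'cy': 200.640347758852, 'tool_from_camera': array([[ 9.99999479e-01,  9.99322892e-04,  2.06666318e-04,
         5.48345382e-02],
       [-1.01492335e-03,  9.52870482e-01,  3.03375698e-01,
        -7.79163902e+01],
       [ 1.06244045e-04, -3.03375750e-01,  9.52871000e-01,
        -1.45580595e+02],
       [ 0.00000000e+00,  0.00000000e+00,  0.00000000e+00,
         1.00000000e+00]])}
{'time_s': 0.1, 'qpos': array([-1.37532553e+00,  1.81454653e-01,  1.60786381e+00, -3.29500079e-05,
        1.35378677e+00, -2.06288199e-01]), 'dq': array([-0.00035441, -0.0011868 , -0.00244746, -0.00077394, -0.00053934,
        0.00070053]), 'joint_torque': array([ 1.12613347e-03, -4.34815228e+01, -3.42692542e+01,  7.04772072e-02,
        3.40324827e-02, -3.86400075e-05]), 'eef_pos': array([ 224.76843808, -528.74890576,  237.92838732]), 'ee_rot': array([-3.14131432e+00,  1.48709507e-03, -1.16903001e+00]), 'force': array([-0.27884543, -0.08356953,  0.22277351]), 'ft_torque': array([ 0.02715806, -0.00043303,  0.00874988]), 'gripper_width': 0.9989596602201424}
18.700000000000003
```

View pics/top0.png

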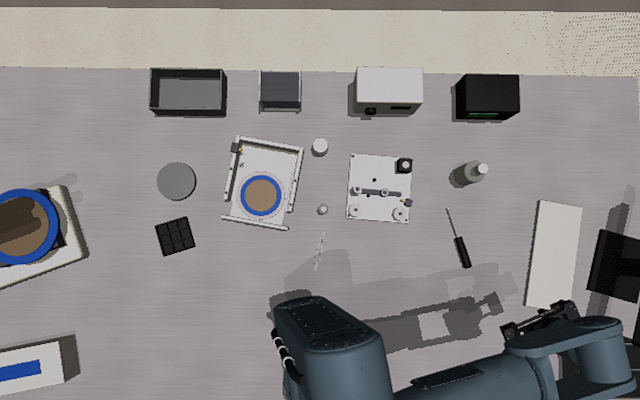

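View pics/scene0.png

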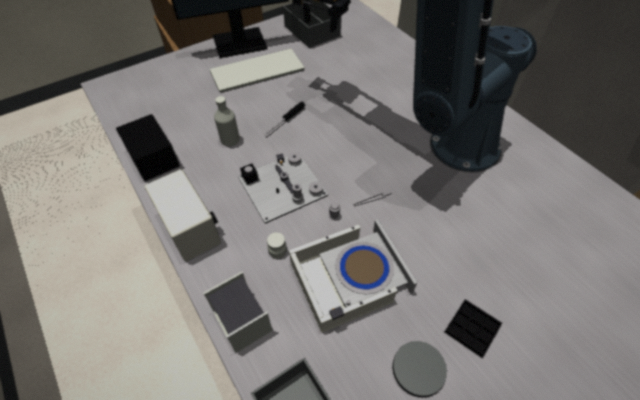

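The top view shows the loader on the left (front panel about (222,220) to (288,228)) and the drive plate at about (347..412, 153..223). The idler is near (357,190), the objective at (322,209) and the jar at (320,147). I'll enlarge this area.

```bash
python3 - <<'E'
import cv2
p=cv2.imread("pics/top0.png"); c=p[125:280,210:420]
cv2.imwrite("pics/crop1.png",cv2.resize(c,None,fx=3.8,fy=3.8,interpolation=cv2.INTER_CUBIC))
E
cat > h.py <<'E'
import numpy as np
from scipy.spatial.transform import Rotation as R
from workcell import *
def world(name,uv,z):
    c=get_calibration(name); r=R.from_euler('xyz',c['attitude']).as_matrix()
    d=r@np.array([(uv[0]-c['cx'])/c['fx'],(uv[1]-c['cy'])/c['fy'],1])
    o=c['origin']; return o+d*(z-o[2])/d[2]
def wrist(uv,z,s):
    c=get_calibration('wrist'); T=c['tool_from_camera']; u=np.array([uv[0]-c['cx'],uv[1]-c['cy']]); r=np.hypot(*u); th=r/c['fx']
    d=np.r_[u/r*np.sin(th),np.cos(th)]
    Rt=R.from_euler('xyz',s['ee_rot']).as_matrix()
    o=s['eef_pos']+Rt@T[:3,3]; d=Rt@T[:3,:3]@d
    return o+d*(z-o[2])/d[2]
E
```

```text
(no output)
```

View pics/crop1.png

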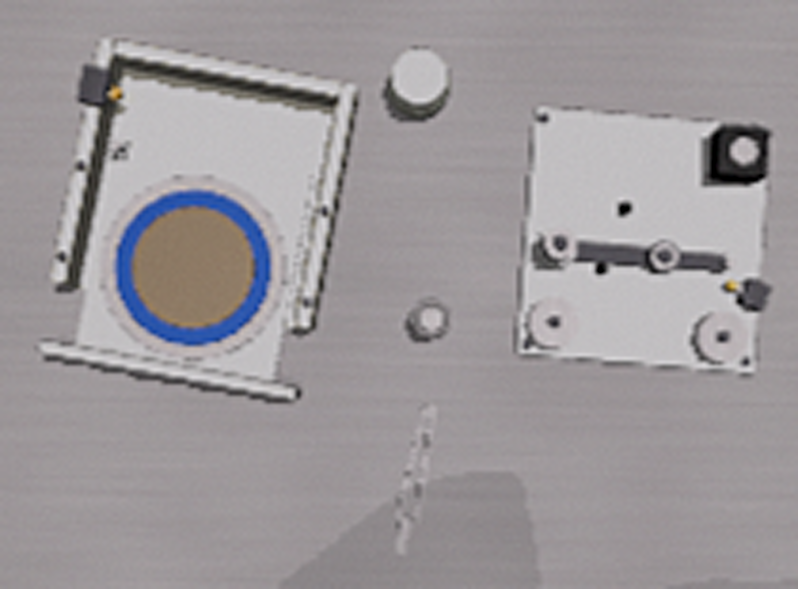

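{"api": "step_arm", "payload": {"targets": [[[0,0,-0.06],[18,50,0],0],[[0,0,-0.06],[18,50,0],0],[[0,0,-0.06],[18,50,0],0],[[0,0,-0.06],[18,50,0],0],[[0,0,-0.06],[18,50,0],0],[[0,0,-0.06],[18,50,0],0],[[0,0,-0.06],[18,50,0],0],[[0,0,-0.06],[18,50,0],0],[[0,0,-0.06],[18,50,0],0],[[0,0,-0.03],[18,50,0],0]]}}

```text
time_s: 1.35
eef_pos: [405.0, -27.5, 238.7]
ee_rot: [-3.141, -0.0, -1.74]
force: [0.5, -0.5, 0.2]
gripper_width: 0.007
```

{"api": "step_arm", "payload": {"targets": [[[0,0,0],[5,40,-10],0],[[0,0,0],[5,40,-15],0],[[0,0,0],[5,40,-15],0],[[0,0,0],[5,40,-15],0],[[0,0,0],[5,40,-15],0],[[0,0,0],[0,40,-10],0],[[0,0,0],[0,0,0],0],[[0,0,0],[0,0,0],0]]}}

```text
time_s: 2.35
eef_pos: [429.7, 210.4, 158.5]
ee_rot: [3.141, -0.001, -1.738]
force: [0.7, -0.1, 0.2]
gripper_width: 0.003
```

Run:
```python
from h import *
import cv2
s=sense(); p=snapshot("wrist"); cv2.imwrite("pics/w1.png",p[:,:,::-1])
import pickle; pickle.dump(s,open('s1.pkl','wb'))
print(s['eef_pos'],s['ee_rot'],s['qpos'],s['force'],s['time_s'],s['gripper_width'])
```

```text
[429.66140979 210.44184356 158.54972657] [ 3.14111699e+00 -6.27115918e-04 -1.73830400e+00] [ 2.06937052e-01  5.59106105e-02  1.91894275e+00 -4.45439977e-04
  1.16741140e+00  1.94541619e+00] [ 0.69911716 -0.12953861  0.24365096] 2.35 0.0033002537008311236
```

View pics/w1.png

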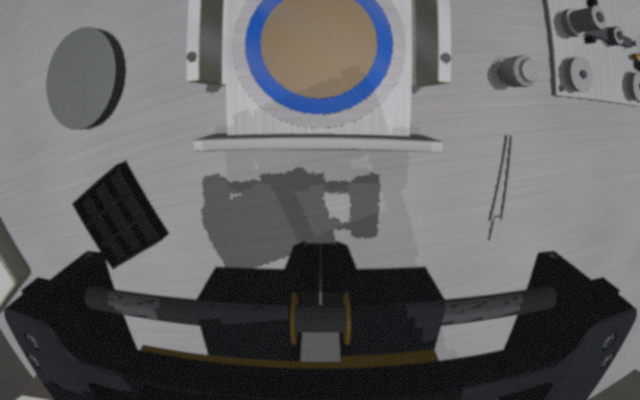

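The drawer panel runs from (195,150) to (442,150), centred in front of the shut fingers at about column 320 and square to them.

Run:
```python
from h import *
import pickle; s=pickle.load(open('s1.pkl','rb'))
for uv in [(197,147),(441,147)]: print(wrist(uv,64,s))
for uv in [(190,83),(449,83)]: print('box',wrist(uv,70,s))
print('obj',wrist((526,70),52,s))
```

```text
[493.39708124 301.50581261  64.        ]
[460.1453531  104.29434204  64.        ]
box [545.35474858 293.80224348  70.        ]
box [511.62948129  93.66539462  70.        ]
obj [5.21348907e+02 1.55089005e-01 5.20000000e+01]
```

{"api": "step_arm", "payload": {"targets": [[[0,0,0],[0,0,-30],0],[[0,0,0],[0,0,-35],0],[[0,0,0],[0,0,-35],0],[[0,0,0],[0,0,-20],0],[[0,0,0],[0,0,0],0]]}}

```text
time_s: 3.02
eef_pos: [429.0, 209.4, 37.8]
ee_rot: [3.139, -0.001, -1.741]
force: [-0.8, -0.9, -0.3]
gripper_width: 0.006
```

{"api": "step_arm", "payload": {"targets": [[[0,0,0],[9.9,-1.7,0],0],[[0,0,0],[9.9,-1.7,0],0],[[0,0,0],[7.9,-1.4,0],0],[[0,0,0],[5.9,-1.0,0],0],[[0,0,0],[5.9,-1.0,0],0],[[0,0,0],[5.9,-1.0,0],0],[[0,0,0],[5.9,-1.0,0],0],[[0,0,0],[5.9,-1.0,0],0],[[0,0,0],[5.9,-1.0,0],0]]}}

```text
time_s: 4.15
eef_pos: [493.2, 199.8, 38.6]
ee_rot: [3.141, -0.0, -1.739]
force: [-1.5, -0.3, -0.0]
gripper_width: 0.002
```

{"api": "step_arm", "payload": {"targets": [[[0,0,0],[2.5,-0.4,0],0],[[0,0,0],[2.5,-0.4,0],0],[[0,0,0],[0,0,0],0]]}}

```text
time_s: 4.53
eef_pos: [497.9, 199.2, 38.6]
ee_rot: [3.141, -0.0, -1.739]
force: [-1.2, -0.6, -0.6]
gripper_width: -0.001
```

{"api": "step_arm", "payload": {"targets": [[[0,0,0],[2.5,-0.4,0],0],[[0,0,0],[2.5,-0.4,0],0],[[0,0,0],[0,0,0],0]]}}

```text
time_s: 4.9
eef_pos: [502.8, 198.3, 38.6]
ee_rot: [3.141, -0.0, -1.739]
force: [-2.4, -1.0, 0.8]
gripper_width: 0.006
```

{"api": "step_arm", "payload": {"targets": [[[0,0,0],[2,-0.3,0],0],[[0,0,0],[2,-0.3,0],0],[[0,0,0],[0,0,0],0]]}}

```text
time_s: 5.28
eef_pos: [508.0, 197.9, 39.1]
ee_rot: [-3.14, 0.001, -1.739]
force: [-0.5, -0.5, -0.4]
gripper_width: 0.004
```

{"api": "step_arm", "payload": {"targets": [[[0,0,0],[2,-0.3,0],0],[[0,0,0],[2,-0.3,0],0],[[0,0,0],[0,0,0],0]]}}

```text
time_s: 5.65
eef_pos: [509.9, 197.4, 38.6]
ee_rot: [3.139, -0.0, -1.739]
force: [-4.8, 1.2, 3.3]
gripper_width: 0.005
```

{"api": "step_arm", "payload": {"targets": [[[0,0,0],[2,-0.3,0],0],[[0,0,0],[0,0,0],0]]}}

```text
time_s: 5.9
eef_pos: [510.0, 197.4, 38.4]
ee_rot: [3.135, -0.001, -1.739]
force: [-12.7, 2.5, 9.1]
gripper_width: 0.006
```

{"api": "step_arm", "payload": {"targets": [[[0,0,0],[2,-0.3,0],0],[[0,0,0],[0,0,0],0]]}}

```text
time_s: 6.15
eef_pos: [510.0, 197.4, 38.2]
ee_rot: [3.131, -0.002, -1.739]
force: [-19.0, 2.6, 16.0]
gripper_width: 0.007
```

The tool stopped dead at x=510 with force rising, after dipping just before, so the drawer has hit its stop. Next I back off, rise and look.

{"api": "step_arm", "payload": {"targets": [[[0,0,0],[-6,1,0],0],[[0,0,0],[-15,2.5,0],0],[[0,0,0],[-25,4,0],0],[[0,0,0],[0,0,30],0],[[0,0,0],[0,0,45],0],[[0,0,0],[0,0,45],0],[[0,0,0],[0,0,0],0]]}}

```text
time_s: 7.02
eef_pos: [471.4, 204.7, 162.6]
ee_rot: [-3.134, 0.003, -1.739]
force: [-0.4, -0.3, -1.0]
gripper_width: 0.005
```

Run:
```python
from h import *
import cv2
s=sense(); p=snapshot("wrist"); cv2.imwrite("pics/w2.png",p[:,:,::-1])
import pickle; pickle.dump(s,open('s2.pkl','wb'))
print(s['eef_pos'],s['ee_rot'],s['force'],s['time_s'])
```

```text
[471.38797147 204.67445003 162.62720018] [-3.13367525e+00  2.80495250e-03 -1.73881892e+00] [-0.38833848 -0.29981298 -0.96364645] 7.025
```

View pics/w2.png

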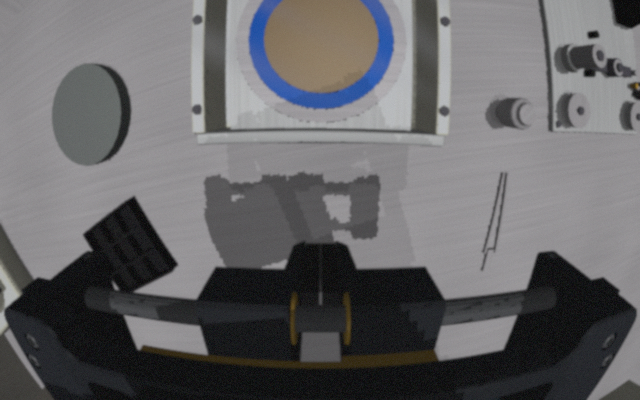

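The panel now sits flush against the box front at row 137, so the drawer is shut. The idler is at the upper right, about (595,57). Moving over in front of it.

{"api": "step_arm", "payload": {"targets": [[[0,0,0.02],[7,-39,0],0],[[0,0,0.02],[7,-39,0],0],[[0,0,0.02],[7,-39,0],0],[[0,0,0.02],[7,-39,0],0],[[0,0,0.02],[7,-39,0],0],[[0,0,0],[7,-39,0],0],[[0,0,0],[7,-39,0],0],[[0,0,0],[8,-38,0],0],[[0,0,0],[0,0,0],0]]}}

```text
time_s: 8.2
eef_pos: [525.2, -108.8, 156.7]
ee_rot: [3.139, 0.001, -1.643]
force: [-0.6, -0.5, -0.2]
gripper_width: 0.005
```

Run:
```python
from h import *
import cv2
s=sense(); p=snapshot("wrist"); cv2.imwrite("pics/w3.png",p[:,:,::-1])
import pickle; pickle.dump(s,open('s3.pkl','wb'))
print(s['eef_pos'],s['ee_rot'],s['force'],s['time_s'])
```

```text
[ 525.16346817 -108.79628727  156.74802683] [ 3.13917743e+00  5.25420678e-04 -1.64251501e+00] [-0.55778619 -0.51292663 -0.16788489] 8.2
```

View pics/w3.png

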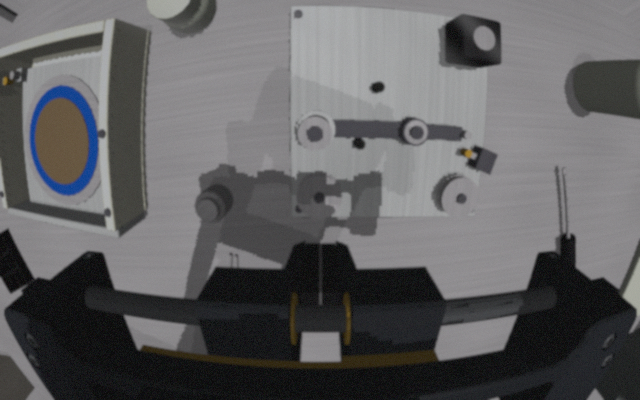

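The idler hub is at about (316,131) almost straight ahead of the fingers, the pivot is at (414,131), and the drive is square to the tool.

Run:
```python
from h import *
import pickle; s=pickle.load(open('s3.pkl','rb'))
print(wrist((316,130),70,s),wrist((414,131),36,s),wrist((209,207),52,s))
```

```text
[ 584.36429732 -110.34798524   70.        ] [ 576.52600816 -195.78388977   36.        ] [524.24998137  -9.68366611  52.        ]
```

{"api": "step_arm", "payload": {"targets": [[[0,0,0],[0,0,-35],0],[[0,0,0],[0,0,-35],0],[[0,0,0],[0,0,-30],0],[[0,0,0],[0,0,-11],0],[[0,0,0],[0,0,0],0]]}}

```text
time_s: 8.88
eef_pos: [525.2, -105.9, 47.0]
ee_rot: [3.14, 0.001, -1.638]
force: [-0.4, 0.0, 0.1]
gripper_width: 0.003
```

{"api": "step_arm", "payload": {"targets": [[[0,0,0],[12,-0.8,-2],0],[[0,0,0],[12,-0.8,-2],0],[[0,0,0],[6,-0.4,0],0],[[0,0,0],[4,-0.3,0],0],[[0,0,0],[4.5,-0.5,0],0],[[0,0,0],[4.5,-0.6,0],0],[[0,0,0],[4.5,-0.8,0],0],[[0,0,0],[0,0,0],0]]}}

```text
time_s: 9.88
eef_pos: [572.0, -109.9, 43.0]
ee_rot: [3.138, 0.002, -1.639]
force: [-5.9, 3.5, 3.6]
gripper_width: 0.005
```

{"api": "step_arm", "payload": {"targets": [[[0,0,0],[4.5,-1.1,0],0],[[0,0,0],[4.4,-1.3,0],0],[[0,0,0],[4.2,-1.6,0],0],[[0,0,0],[0,0,0],0]]}}

```text
time_s: 10.38
eef_pos: [583.8, -112.9, 42.3]
ee_rot: [3.135, 0.003, -1.639]
force: [-7.4, 5.6, 2.7]
gripper_width: 0.008
```

{"api": "step_arm", "payload": {"targets": [[[0,0,0],[4.2,-0.7,0],0],[[0,0,0],[4.2,-0.8,0],0],[[0,0,0],[4.0,-0.9,0],0],[[0,0,0],[4.0,-1.0,0],0],[[0,0,0],[0,0,0],0]]}}

```text
time_s: 11.0
eef_pos: [600.0, -117.7, 42.2]
ee_rot: [3.134, 0.001, -1.639]
force: [-8.9, 0.5, 2.7]
gripper_width: 0.006
```

{"api": "step_arm", "payload": {"targets": [[[0,0,0],[3,-0.8,0],0],[[0,0,0],[2,-0.5,0],0],[[0,0,0],[0,0,0],0],[[0,0,0],[0,0,0],0],[[0,0,0],[0,0,0],0]]}}

```text
time_s: 11.62
eef_pos: [604.2, -119.7, 42.2]
ee_rot: [3.133, 0.001, -1.639]
force: [-11.7, -1.8, 3.8]
gripper_width: 0.006
```

Run:
```python
from h import *
import cv2
s=sense(); p=snapshot("wrist"); cv2.imwrite("pics/w4.png",cv2.resize(p[60:270,220:500,::-1],None,fx=2.8,fy=2.8,interpolation=cv2.INTER_CUBIC))
import pickle; pickle.dump(s,open('s4.pkl','wb'))
print(s['eef_pos'],s['ee_rot'],s['force'],s['time_s'])
```

```text
[ 604.22319621 -119.68429025   42.20980248] [ 3.13309035e+00  6.98804492e-04 -1.63906220e+00] [-11.69683432  -1.84809053   3.78296057] 11.625
```

View pics/w4.png

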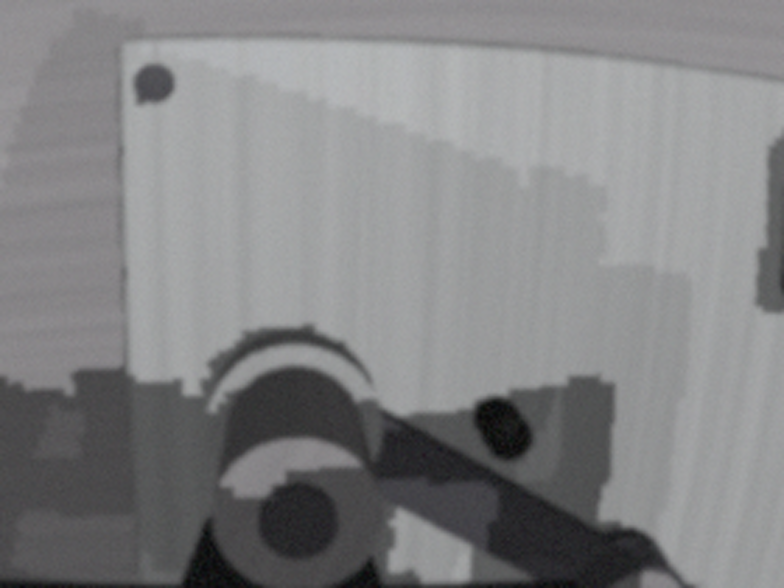

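The hub is at crop (298,522), which is full-picture (326.4,246.4). It rests against the fingers, and the arm is clearly swung back towards its stop pin.

Run:
```python
from h import *
import pickle,cv2; s=pickle.load(open('s4.pkl','rb'))
h=wrist((326.4,246.4),70,s); print(h)
t=np.radians(-3.9); x=np.array([np.cos(t),np.sin(t)]); y=np.array([-x[1],x[0]])
for idl in ([580.4,-110],[584.3,-110.3]):
    piv=np.array(idl)-90*y; d=h[:2]-piv; print(np.arctan2(d@x,d@y),np.linalg.norm(d))
    d=s['eef_pos'][:2]+22*x-piv; print('tcp',np.arcsin(d@x/90))
s=sense();print(s['force'],s['dq'].round(4))
p=snapshot("top"); cv2.imwrite("pics/t2.png",cv2.resize(p[125:260,210:420,::-1],None,fx=3.8,fy=3.8,interpolation=cv2.INTER_CUBIC))
```

```text
[ 624.53600654 -124.18422814   70.        ]
0.518582743948368 90.78698663450656
tcp 0.5420022565212353
0.4801894715791521 88.94343017495723
tcp 0.49200340167687123
[-11.98023463  -2.20474444   3.33777156] [ 0.0004 -0.0012  0.0006 -0.0016  0.0009 -0.0004]
```

View pics/t2.png

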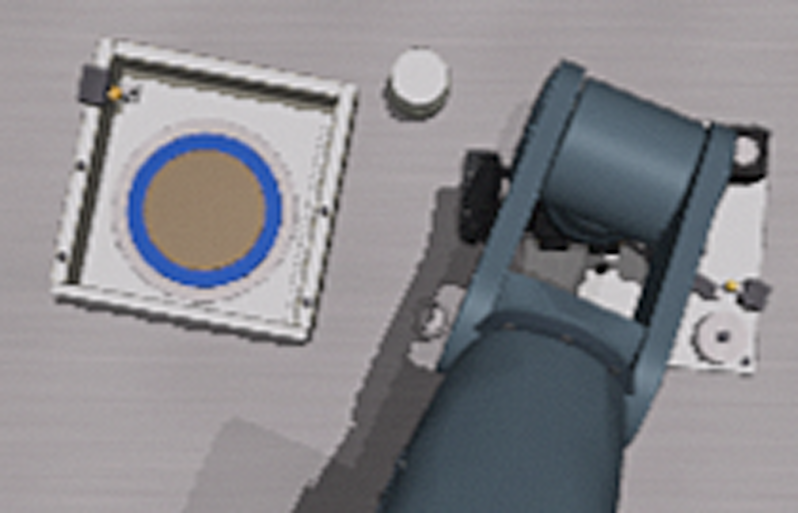

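The drawer is flush with its detent plunger on the mark. The jar and objective are where they started, and the tensioner reads about 0.5 rad and is not moving. Handing in.

```bash
python3 -c "
from workcell import *
s=sense(); print(s['time_s'],s['eef_pos'],s['force']); print(job_done())"
```

```text
11.725 [ 604.25264882 -119.67632077   42.20630201] [-12.01484725  -1.72322703   2.77092822]
the job is handed in; nothing more can be done
None
```

The drawer is shut and the tensioner arm is held back at about 0.5 rad with the gripper still pressing on it. I handed the job in at 11.7 s of the 45 s allowed; `job_done()` gave no verdict.

- **Drawer:** I pushed the panel at its middle. The force dipped as the detent passed, then the tool stopped dead and the force rose to about 19 N. The wrist and top views afterwards showed the panel flush with the box front.
- **Tensioner:** I pushed the idler hub back along its arc with the shut fingers and left them pressing at about 12 N, with the arm still. The two image-based angles were 0.48 and 0.52 rad, and the tool position gave 0.49 to 0.54. The spread comes from the two estimates of where the idler started, about 4 mm apart; all are well above 0.40.
- **Loose things:** I did not touch any of them knowingly. In the last top view the jar and objective stood where they started. The tweezers were hidden under the arm, and the others (bottle, screwdriver, chip tray and wafer case) lay outside that crop, so I could not check those at the end.

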